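# Gauge a sealing jaw and show it to the inspection camera

### The job

Measure the sealing jaw where it lies: press the dial gauge's red button straight down to its stop so that the sprung foot sits on the jaw's grey tongue, keep it there for a second, then let the gauge rise. Then take the jaw out of its nest and present it to the inspection camera: right way up, its brass working face squarely facing the lens and centred at the focus point on the lens axis, 100 mm ahead of the glass (as far out as the orange tip of the focus rod). Finish while still holding it there, steady in the air with only the gripper touching it; leave the camera, jar, ring and wrench alone.

Things in the scene. Friction and masses are not known exactly. Their poses are not given: they have to be found in the camera images.
- jaw: Sealing jaw, 150 mm long, about 0.26 kg, lying in the stand's nest. Origin: centre of its underside; z up, y along it, x across. y=-75 to +10 mm: blue block 24 wide, 34 tall, its last 6 mm brass; the ribbed brass end at y=-75, looking to -y, is the working face. y=+10 to +75: grey tongue 16 wide, 22 tall. Centre of mass near y=-25.
- jaw_face (a point): Centre of the jaw's brass working face (jaw x=0, y=-75, z=17 mm). Axes as the jaw's; the face looks to -y.
- jaw_grip (a point): Good place to grip the jaw across its 24 mm width, fingers closing along the jaw's x (jaw x=0, y=-35, z=22 mm). The sides are free there down to the base plate.
- stand: Fixed stand; origin at table level under the jaw's middle, axes as the jaw's. Base plate 110 x 235 mm (y=-90 to 145), 12 thick: the jaw lies on it, 1.5 mm play between 5 mm tall rails beside the tongue and two 10 mm tall, 8 mm thick pins at x=+-17.5, y=-68; open to -y. Column 34 mm square, 177 tall at y=122; bracket 143 to 172 mm up, from it to the gauge axis at y=55.
- gauge (a joint): Travel of the dial gauge down its bracket, m: 0 = up at rest, 0.038 = down at its stop. A spring lifts it back when released; reaching the stop takes about 9 N in all.
- gauge_button (a point): Centre of the flat top of the red press button, 44 mm across, on the gauge axis (stand x=0, y=+55), 222 mm above the table at rest; it goes straight down with the gauge. Below it a stem, and a round dial body 40 mm across and 18 mm thick, 95 to 135 mm above the table at rest.
- foot (a joint): The reading: how far the sprung foot is pushed up into the gauge, m: 0 = free, range 0.014. It starts to rise when the foot meets the tongue (gauge at about 0.030) and reads about 0.008 with the gauge at its stop on the jaw in its nest. Spring 250 N/m with 1 N preload.
- foot_tip (a point): Centre of the underside of the brass foot, a disc 14 mm across; at rest 64 mm above the table, 30 mm over the tongue and in the way of a straight lift: lift the jaw about 12 mm (clear of rails and pins), draw it some 80 mm towards its -y, then raise it.
- focus (a point): The focus point: on the lens axis, 100 mm ahead of the lens glass. Its +x points along the lens axis from this point back to the lens, its y is level, its z is up and tilted with the camera. Fixed during a run. When well presented the jaw's face is here, jaw -y along this +x, jaw x level.
- lens (a point): Centre of the lens glass, at the front of a black camera 50 x 50 mm in section and 70 mm long (steel lens barrel 40 mm across) on a post. A steel focus rod 6 mm thick runs 48 mm below the lens axis out to the focus distance, its last 10 mm orange.
- cam_head (a joint): Downward tilt of the camera's lens axis below level, rad (0 to 0.6). Clamped by a stiff hinge; not to be moved. The hinge lies 272 mm above the table, 60 mm behind the lens glass on its axis.
- cam_stand: Camera post on a 110 mm square foot 14 mm thick, fixed to the table. Origin: centre of the foot at table level; the camera looks to its -x. The post is a 24 mm rod; camera and clamp reach 300 mm above the table.
- jar: Bystander: white jar with blue lid, 60 mm across, 70 mm tall. Origin: centre of its underside.
- ring: Bystander: brass ring lying flat, 56 mm across, 14 mm tall. Origin: centre of its underside.
- wrench: Bystander: steel wrench 140 mm long lying flat. Origin on its underside at about mid-length; it lies along its x.
Not all that is in view belongs to the job. Of the things that look like the jaw, the largest one is meant.

How it is judged (in metres and radians):
On the way, in this order (a step that is already met when the one before it is completed fails the run):
1. The gauge is pressed down and its foot rests on the jaw in its nest (reading over 3 mm) for half a second (value of joint foot above 0.003 m and value of joint gauge above 0.032 m and contact force between foot and jaw above 0.5 N and distance of jaw from where it was at the start of the episode below 0.012 m), for 0.5 s.
2. The gauge is let up again, the jaw still in its nest (value of joint gauge below 0.006 m and distance of jaw from where it was at the start of the episode below 0.012 m), for 0.1 s.
3. The jaw is lifted out in the gripper (height (world z) of jaw above 0.06 m and contact force between the fingers and jaw above 2 N), for 0.2 s.
At the end, for the whole second after the job is handed in: Jaw held still in the air by the fingers alone (clear of stand and camera), face centre within 20 mm of the focus point, face towards the lens and length within 0.2 rad of the lens axis, right way up, width within 0.2 rad of level; gauge up (within 6 mm) (distance between jaw_face and focus below 0.02 m and angle between the y axis of jaw and the x axis of focus, either way round below 0.2 rad and x of jaw in the frame of focus below -0.04 m and angle between jaw's own x axis and vertical between 1.37 and 1.77 rad and angle between jaw's own z axis and vertical below 0.9 rad and height (world z) of jaw above 0.08 m and contact force between the fingers and jaw above 2 N and contact force between jaw and stand below 0.1 N and contact force between jaw and cam_stand below 0.1 N and linear speed of jaw below 0.02 m/s and angular speed of jaw below 0.15 rad/s and value of joint gauge below 0.006 m); the arm keeps its last pose, push and grip.
It fails at once if the camera is pushed out of its setting (focus point moved by more than 8 mm) (distance of focus from where it was at the start of the episode above 0.008 m).
It fails at once if jar, ring or wrench moved by more than 20 mm (distance of any of jar, ring, wrench from where it was at the start of the episode above 0.02 m).
It also fails if it takes over 56 s, if anything falls off the work surface, if the arm or the gripper's body presses on something with over 40 N, if the wrist force passes 120 N, or if a joint passes its speed limit or range.

### The arm

A 6-joint arm with a two-finger parallel gripper is mounted at the origin on the work surface. World frame = base frame: x ahead of the robot, y to its left, z up, the work surface at z = 0. Lengths are in m, angles in degrees, forces in N, time in s.
With the tool pointing down it reaches from about 0.35 to 0.875 m from the base axis. Payload 4.2 kg.
Tool frame: the origin (TCP) lies midway between the tips of the shut fingers; the grasp point (between the pads) lies 19 mm behind it; y points along the fingers, z is the direction in which the jaws open and shut, and the axes are right-handed (so a half turn about y gives the same grasp; the last joint's range is limited). The gripper opens to 87 mm and grips with 3 to 60 N. Pads are 19 mm wide; open, the fingers measure 117 mm over their backs; the gripper's body (75 mm by 190 mm) begins 51 mm behind the grasp point.
Start: joints at [84.431, 22.042, 0.453, 0, -68.411, -14.817], TCP at [0.218, 0.586, 0.223] pointing down, gripper open.
Joint ranges: [-179.83, 179.83], [-69.29, 118.12], [-61.27, 80.66], [-181.25, 117.63], [-171.15, -9.14], [-177.46, 177.46]. Speed limits (degrees/s): [159.86, 159.86, 180, 180, 180, 180].

### API

Orientations are given as [roll, pitch, yaw] about the fixed x, y, z axes, in that order (R = Rz(yaw) Ry(pitch) Rx(roll)).
In Python, from workcell import env gives the robot as it stands. The module is installed in compiled form; this text tells all that it offers. Calls block until the motion is done:
- env.goto(position, orientation): joint-space move of the TCP to a pose.
- env.move_straight(position, rotation=None, rate=0.15, force_limit=None): straight line of the TCP; rotation=None keeps the orientation; rate is the mean speed in m/s. With force_limit (N) it stops when the force on the tool has changed by that much, and returns True; else False.
- env.set_joints(angles): joint-space move.
- env.gripper_to(opening, grasp_force=None): opening from 0.0 (shut) to 1.0 (fully open); grasp_force is the grip in N (None keeps the last); returns when the fingers have stopped.
- env.dwell(seconds).
- env.inverse_kinematics(position, orientation): joint angles nearest the present ones, or None.
- env.read_state(): the state.
- env.grab_frame(name): name is "scene" or "top"; returns a dict with "image" (480x640x3 uint8, blue, green, red), "fx", "fy", "cx", "cy" (pixels), "D" ([k1, k2, p1, p2, k3] as OpenCV has them; the pictures are not rectified), "position" and "orientation" of the camera in the world. Camera axes: x right, y up, looking along -z (the intrinsics and any distortion apply to the point x, -y, -z); pixel columns grow to the right and rows downward; lengths in m; the calibration is good to about 2 mm. A picture is of the moment at which its call begins. There is no depth.
A pose or a line that the arm cannot do raises env.Unreachable and nothing moves.
- env.close_job(): hands the job in, once; it reports no verdict.
Trained networks look in a picture, given as the dict that the camera call returned (one of the last four; its "shot" number tells which), for a name from the list of things; names that differ only in an ending like _2 or _b are one class to them, and where a whole thing is asked for, a point or a joint stands for the part that bears it (a point fixed in the world has none). Each returns a list of dicts, best first, with "score" (0 to 1); they miss things now and then, are a little off and sometimes report something else, mostly with a low value. They report only what shows in the picture. A call takes as long as a camera call. They do not tell look-alikes from the thing itself.
- env.search_frame(picture, thing): "xyz" ([x, y, z] in m, in world coordinates, good to about 4 mm: the middle of the surface that is visible of it).
- env.trace(picture, thing): "mask" (480x640 bool, what is visible of it).
The state is a dict: "clock": time; "joint_positions": joint angles; "qvel": joint speeds; "joint_torque": joint torques, N m; "position": TCP position; "tool_rot": TCP orientation; "force": force on the tool from outside, world axes, zero at the start; "wrist_torque": the same for the moment, N m; "opening": opening from 0.0 (shut) to 1.0 (fully open).
Only numpy, scipy, OpenCV 4.12 (cv2) and the standard library are available. Lean on these libraries where they do the work, as an engineer would, in place of code of your own. Each camera call takes 0.05 s, during which the arm holds its last target.

## Working session

There is one attempt and no reset: what is moved stays moved. The work goes in short steps, each a Python script; the robot and the scene stay as the last script left them, time stands still between calls to the robot, and variables do not carry over. Pictures are saved under pics/ and viewed, and the job is handed in when it is done.

```bash
ls; mkdir -p pics
python3 - <<'E'
from workcell import env
import cv2
for n in ("scene","top"):
    f=env.grab_frame(n); cv2.imwrite(f"pics/{n}0.png",f["image"])
    print(n,{k:v for k,v in f.items() if k!="image"})
    for t in ("jaw","gauge_button","stand","cam_stand","lens","jar","ring","wrench","jaw_face","foot_tip"):
        r=env.search_frame(f,t); print(t,[(x["xyz"],round(x["score"],2)) for x in r[:4]])
print(env.read_state())
E
```

```text
pics
scene {'fx': 564.5541166653295, 'fy': 564.5541166653295, 'cx': 322.26201705383306, 'cy': 244.54841306426502, 'D': array([0.00734853, 0.        , 0.        , 0.        , 0.        ]), 'position': array([ 1.13689324, -0.67479989,  0.74371312]), 'orientation': array([54.79590322, -0.67821607, 45.10084066]), 'shot': 1}
jaw [([0.7102, 0.1741, 0.0094], 0.84), ([0.3701, 0.196, 0.0116], 0.74), ([0.5401, 0.1357, 0.0368], 0.64)]
gauge_button [([0.5371, 0.2112, 0.1731], 0.86), ([0.5348, 0.1335, 0.0335], 0.5)]
stand [([0.5505, 0.2162, 0.0155], 0.67), ([0.4777, -0.347, 0.1521], 0.49), ([0.7787, 0.0058, 0.0467], 0.43)]
cam_stand [([0.4772, -0.3483, 0.1568], 0.67)]
lens [([0.4802, -0.3622, 0.2914], 0.76)]
jar [([0.7797, 0.0029, 0.0458], 0.93)]
ring [([0.4716, -0.1737, 0.0103], 0.79)]
wrench [([0.7438, -0.199, 0.0081], 0.84)]
jaw_face [([0.3687, 0.1906, 0.0144], 0.9), ([0.7105, 0.1752, 0.0114], 0.73), ([0.5347, 0.1357, 0.0352], 0.66)]
foot_tip []
top {'fx': 494.9592450410764, 'fy': 494.9592450410764, 'cx': 327.50263774133543, 'cy': 248.0733407062427, 'D': array([-0.11945369,  0.        ,  0.   
[... 727 characters left out ...]
, 0.1749, 0.0218], 0.57)]
foot_tip []
{'clock': 1.1, 'joint_positions': array([ 8.44317256e+01,  2.20423585e+01,  4.53549179e-01,  9.62450865e-04,
       -6.84109752e+01, -1.48167787e+01]), 'qvel': array([0.00810234, 0.00777634, 0.10402366, 0.04882803, 0.04471004,
       0.02370646]), 'joint_torque': array([ 4.00634863e-04, -3.90484786e+01,  1.87625349e+01,  4.22475725e+00,
        1.55436702e-02, -8.12635079e-06]), 'position': array([0.21767875, 0.58585734, 0.22255173]), 'tool_rot': array([-9.00004372e+01,  8.10074462e-04,  1.59615301e+02]), 'force': array([-0.5593216 , -0.57057555,  0.73798709]), 'wrist_torque': array([ 0.0112302 ,  0.03084334, -0.04507847]), 'opening': 1.0004494588138466}
```

View pics/scene0.png

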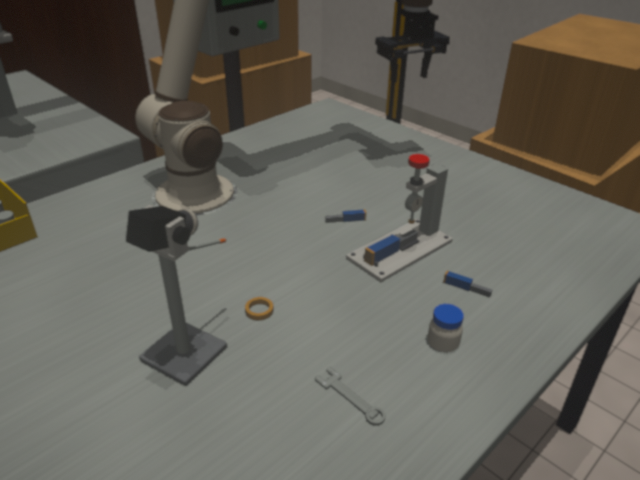

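View pics/top0.png

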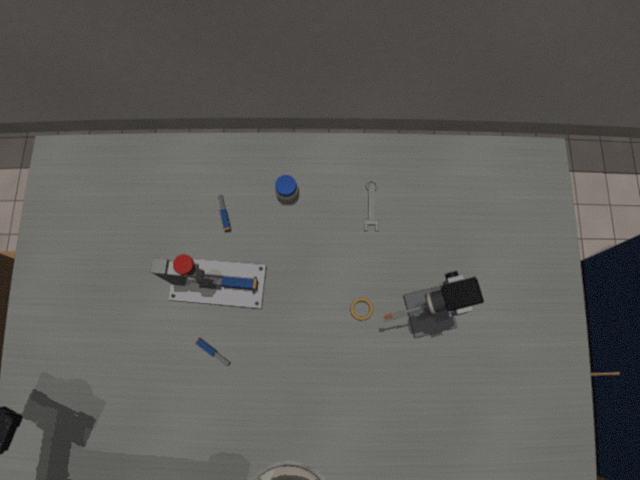

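Candidates for the jaw: one in the stand's nest at top (238,283) / scene (383,248), and two small look-alikes at top (224,215) / scene (468,283) and top (212,351) / scene (348,215). I choose the largest, the one in the nest. I'll check it in close crops.

Run:
```python
import cv2,numpy as np
t=cv2.imread('pics/top0.png');s=cv2.imread('pics/scene0.png')
def crop(im,x0,y0,w,h,k,n): cv2.imwrite(n,cv2.resize(im[y0:y0+h,x0:x0+w],None,fx=k,fy=k,interpolation=cv2.INTER_CUBIC))
crop(t,145,245,130,75,6,'pics/c_top_stand.png')
crop(s,340,145,120,140,4,'pics/c_sc_stand.png')
crop(t,375,265,115,80,6,'pics/c_top_cam.png')
crop(s,115,190,130,110,5,'pics/c_sc_cam.png')
```

```text
(no output)
```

View pics/c_top_stand.png

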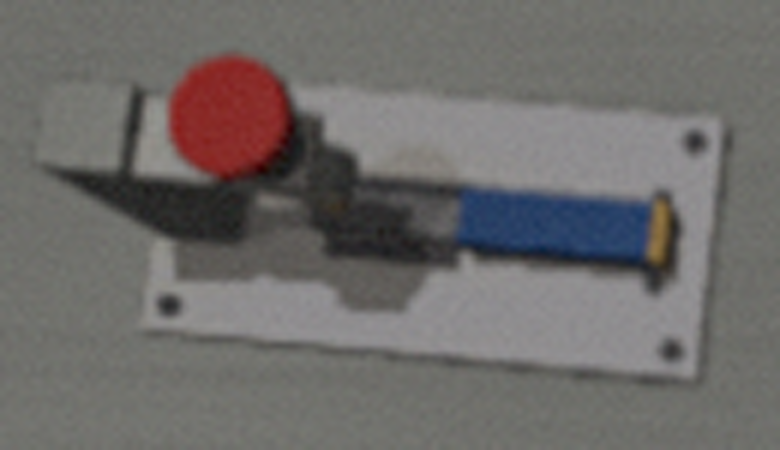

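View pics/c_sc_stand.png

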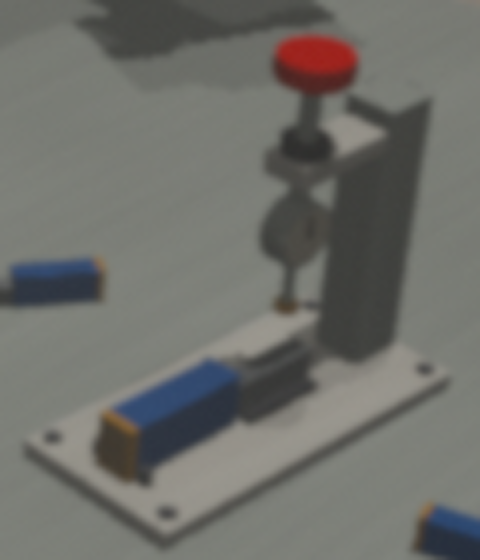

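View pics/c_top_cam.png

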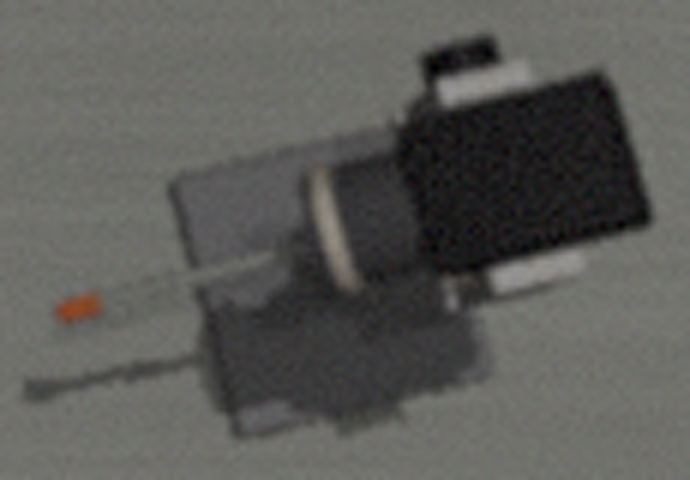

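View pics/c_sc_cam.png

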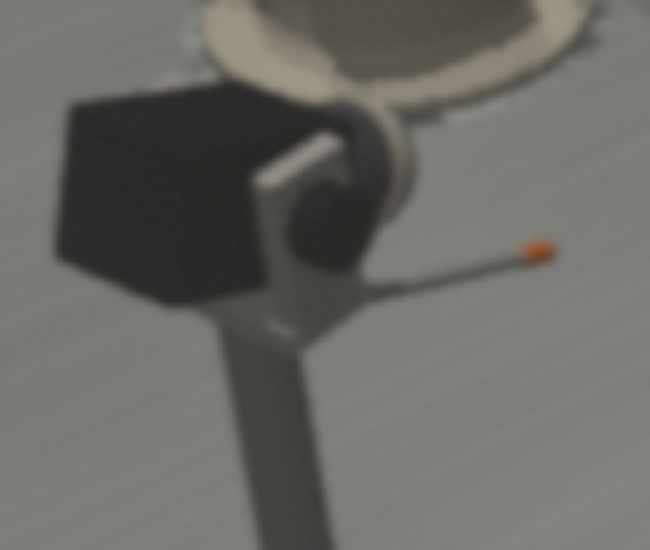

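The jaw in the nest is clearly the largest: in the top crop it is blue, with brass at (660,230) at the open end. Next I'll fit the stand and camera poses from these pixel picks.

```bash
cat > h.py <<'E'
import numpy as np,cv2
from scipy.spatial.transform import Rotation as R
from scipy.optimize import least_squares
CAM={'scene':dict(f=564.5541166653295,c=(322.26201705383306,244.54841306426502),D=[0.00734853,0,0,0,0],p=[1.13689324,-0.67479989,0.74371312],o=[54.79590322,-0.67821607,45.10084066]),
'top':dict(f=494.9592450410764,c=(327.50263774133543,248.0733407062427),D=[-0.11945369,0,0,0,0],p=[0.32845616,-0.08515542,1.22274106],o=[13.59689159,-0.16224017,-89.52010063])}
def proj(n,P):
    c=CAM[n];P=np.atleast_2d(P)
    q=(P-np.array(c['p']))@R.from_euler('xyz',c['o'],degrees=True).as_matrix()
    q=q*[1,-1,-1]
    K=np.array([[c['f'],0,c['c'][0]],[0,c['f'],c['c'][1]],[0,0,1]])
    return cv2.projectPoints(q,np.zeros(3),np.zeros(3),K,np.array(c['D']))[0][:,0]
def rz(a): return R.from_euler('z',a).as_matrix()
E
python3 - <<'E'
from h import *
u=lambda x0,y0,k,p:(np.array(p)+.5)/k+[x0,y0]-.5
T=lambda *p:u(145,245,6,p); S=lambda *p:u(340,145,4,p)
obs=[('top',(55,-90,12),T(721,118)),('top',(-55,-90,12),T(697,378)),('top',(-55,145,12),T(143,330)),('top',(0,55,222),T(230,117)),
('scene',(-55,-90,12),S(27,445)),('scene',(55,-90,12),S(165,538)),('scene',(55,145,12),S(449,378)),('scene',(0,55,222),S(316,58)),
]
def pt(v,P): return rz(v[2])@(np.array(P)/1e3)+[v[0],v[1],0]
def res(v): return np.concatenate([proj(n,pt(v,P))[0]-o for n,P,o in obs])
s=least_squares(res,[.53,.19,0]); print('stand',s.x,np.degrees(s.x[2]));print(s.fun.reshape(-1,2).round(2))
for nm,P in (('btn',(0,55,222)),('face top',(0,-75,46)),('grip',(0,-35,34)),('blue end',(0,10,46))):
    w=pt(s.x,P);print(nm,w.round(4),proj('top',w).round(1),proj('scene',w).round(1))
print('seen brass top end', T(668,231),'blue end',T(458,217), S(121,419))
# camera
T=lambda *p:u(375,265,6,p); S=lambda *p:u(115,190,5,p)
F=lambda *p:np.array(p,float)
# local: ('f',x,y,z) foot ; ('c',a,y,z) a=along axis ahead of lens, 'b' rear face, 'm' body front
obs=[('top','f',(-55,55,14),T(172,182)),('top','f',(-55,-55,14),T(238,437)),
('scene','f',(55,-55,14),F(141,353)),('scene','f',(55,55,14),F(185,380)),('scene','f',(-55,55,14),F(226,346)),
('top','c',(95,0,-48),T(79,308)),('scene','c',(95,0,-48),S(539,252)),
('top','b',(0,25,25),T(604,72)),('top','b',(0,-25,25),T(650,220)),('top','m',(0,-25,25),T(430,270)),
('scene','b',(0,-25,25),S(73,104)),('scene','b',(0,-25,-25),S(57,258)),('scene','b',(0,25,-25),S(172,305)),
]
def fw(v,k,P):
    X,Y,a,t,h,b,m=v; M=rz(a);P=np.array(P)/1e3
    if k=='f': return M@P+[X,Y,0]
    d=P[0]+{'c':0,'b':-b,'m':-m}[k]
    ax=np.array([-np.cos(t),0,-np.sin(t)]);up=np.array([-np.sin(t),0,np.cos(t)])
    q=np.array([h,0,.272])+ax*(.06+d)+up*P[2]+np.array([0,1,0])*P[1]
    return M@q+[X,Y,0]
def res(v): return np.concatenate([proj(n,fw(v,k,P))[0]-o for n,k,P,o in obs])
s=least_squares(res,[.45,-.33,-1.4,.2,0,.09,.02],loss='soft_l1'); v=s.x
print('cam',v.round(4),'yaw',np.degrees(v[2]),'tilt',np.degrees(v[3]));print(res(v).reshape(-1,2).round(2))
print('lens',fw(v,'c',(0,0,0)),'focus',fw(v,'c',(100,0,0)))
for P in((0,20,0),(0,-20,0),(0,0,20)):print(proj('top',fw(v,'c',P)),proj('scene',fw(v,'c',P)))
print(T(308,170),T(342,290))
E
```

```text
stand [ 0.5311466   0.15977384 -0.07021139] -4.022816494365379
[[ 1.75 -0.54]
 [ 1.05 -0.14]
 [ 0.04 -0.2 ]
 [ 0.26 -0.72]
 [-0.94 -1.57]
 [ 0.55 -0.83]
 [ 1.02 -1.91]
 [ 0.23 -1.69]]
btn [0.535  0.2146 0.222 ] [[183.2 263.4]] [[418.9 157.4]]
face top [0.5259 0.085  0.046 ] [[256.3 282.6]] [[368.9 250.4]]
grip [0.5287 0.1249 0.034 ] [[240.7 282.1]] [[381.7 248. ]]
blue end [0.5318 0.1697 0.046 ] [[221.6 279.8]] [[396.4 235.9]]
seen brass top end [255.91666667 283.08333333] blue end [220.91666667 280.75      ] [369.875 249.375]
cam [ 0.4647 -0.339  -1.3464  0.3591  0.0014  0.1032  0.0341] yaw -77.14579474529653 tilt 20.572946713377544
[[-0.35 -0.99]
 [-0.34  0.35]
 [-2.55  1.44]
 [ 0.16  0.83]
 [ 2.14 -4.96]
 [ 0.13 -0.46]
 [ 0.5   0.04]
 [-0.14 -0.19]
 [-0.57  0.78]
 [ 0.22  1.57]
 [-0.6  -1.38]
 [-0.69  0.14]
 [ 0.56  1.64]]
lens [ 0.45254167 -0.28562942  0.25091602] focus [ 0.43171337 -0.19435311  0.21577606]
[[425.30665919 293.65742564]] [[198.34448656 225.05774307]]
[[430.41686682 313.2657354 ]] [[179.71347533 217.59895202]]
[[426.31941295 302.99747998]] [[190.56165303 209.37611715]]
[425.91666667 292.91666667] [431.58333333 312.91666667]
```

The fits agree to about 1–2 px. I'll refine them with per-camera pixel biases, then check that every planned pose is reachable.

```bash
cat > plan.py <<'E'
from h import *
import json
u=lambda x0,y0,k,p:(np.array(p)+.5)/k+[x0,y0]-.5
T=lambda *p:u(145,245,6,p); S=lambda *p:u(340,145,4,p)
T2=lambda *p:u(375,265,6,p); S2=lambda *p:u(115,190,5,p)
F=lambda *p:np.array(p,float)
obs=[('top','s',(55,-90,12),T(721,118)),('top','s',(-55,-90,12),T(697,378)),('top','s',(-55,145,12),T(143,330)),('top','s',(0,55,222),T(230,117)),
('top','s',(0,-75,46),T(668,231)),('top','s',(0,10,46),T(458,217)),
('scene','s',(-55,-90,12),S(27,445)),('scene','s',(55,-90,12),S(165,538)),('scene','s',(55,145,12),S(449,378)),('scene','s',(0,55,222),S(316,58)),('scene','s',(0,-75,46),S(121,419)),
('top','f',(-55,55,14),T2(172,182)),('top','f',(-55,-55,14),T2(238,437)),('scene','f',(55,55,14),F(185,380)),
('top','c',(95,0,-48),T2(79,308)),('scene','c',(95,0,-48),S2(539,252)),('top','c',(0,20,0),T2(308,170)),('top','c',(0,-20,0),T2(342,290)),
('top','b',(0,25,25),T2(604,72)),('top','b',(0,-25,25),T2(650,220)),('top','m',(0,-25,25),T2(430,270)),
('scene','b',(0,-25,25),S2(73,104)),('scene','b',(0,-25,-25),S2(57,258)),('scene','b',(0,25,-25),S2(172,305))]
def fw(v,k,P):
    P=np.array(P)/1e3
    if k=='s': return rz(v[2])@P+[v[0],v[1],0]
    X,Y,a,t,h,b,m=v[3:10]; M=rz(a)
    if k=='f': return M@P+[X,Y,0]
    d=P[0]+{'c':0,'b':-b,'m':-m}[k]
    ax=np.array([-np.cos(t),0,-np.sin(t)]);up=np.array([-np.sin(t),0,np.cos(t)])
    return M@(np.array([h,0,.272])+ax*(.06+d)+up*P[2]+np.array([0,1,0])*P[1])+[X,Y,0]
def res(v):
    B={'top':v[10:12],'scene':v[12:14]}
    return np.concatenate([proj(n,fw(v,k,P))[0]+B[n]-o for n,k,P,o in obs]+[v[10:]/1.0,[v[7]/.003]])
s=least_squares(res,[.53,.16,-.07,.4647,-.339,-1.346,.36,0,.103,.034,0,0,0,0],loss='soft_l1');v=s.x
E
python3 - <<'E'
from plan import *
from workcell import env
print(v.round(4)); print(res(v)[:-5].reshape(-1,2).round(1).tolist())
print('btn',fw(v,'s',(0,55,222)),'focus',fw(v,'c',(100,0,0)),'yaw',np.degrees(v[2]),np.degrees(v[5]),np.degrees(v[6]))
# tool rot from jaw rot: tool y=-jaw z, tool z = s*jaw x, tool x = y cross z
def toolR(RJ,s): 
    y=-RJ[:,2];z=s*RJ[:,0];return np.column_stack([np.cross(y,z),y,z])
def eul(M): return R.from_matrix(M).as_euler('xyz',degrees=True)
RS=rz(v[2]); t=v[6]
fx=fw(v,'c',(0,0,0))-fw(v,'c',(100,0,0));fx/=np.linalg.norm(fx)
jy=-fx; jx=np.cross(jy,[0,0,1]);jx/=np.linalg.norm(jx);RJ=np.column_stack([jx,jy,np.cross(jx,jy)])
jaw=fw(v,'c',(100,0,0))-RJ@[0,-.075,.017]
tcpj=np.array([0,-.035,.003])
out={'btn':fw(v,'s',(0,55,222)).tolist()}
for s_ in(1,-1):
    e0=eul(toolR(RS,s_));e1=eul(toolR(RJ,s_))
    g=fw(v,'s',(0,-35,12+3)); f=jaw+RJ@tcpj
    pre=f+jy*.08+[0,0,.06]
    print(s_,e0.round(1),e1.round(1),g.round(4),f.round(4))
    for nm,p,e in(('press',fw(v,'s',(0,55,184)),e0),('grip',g,e0),('draw',g+RS@[0,-.1,.2],e0),('pre',pre,e1),('fin',f,e1)):
        q=env.inverse_kinematics(p,e);print(nm,None if q is None else np.round(q,1))
    out[str(s_)]=dict(e0=e0.tolist(),e1=e1.tolist(),g=g.tolist(),f=f.tolist(),pre=pre.tolist(),jy=jy.tolist())
out['RS']=RS.tolist();json.dump(out,open('plan.json','w'))
E
```

```text
[ 0.5299  0.1613 -0.0696  0.4645 -0.339  -1.3434  0.355   0.0017  0.1026
  0.0332  0.225  -0.1772 -0.0513  0.5586]
[[1.3, -0.3], [0.7, 0.1], [-0.4, 0.1], [-0.3, -0.3], [-0.1, -0.2], [0.2, -0.7], [-0.9, -1.5], [0.6, -0.8], [0.9, -1.8], [0.1, -1.6], [-1.0, 1.1], [-0.2, -1.0], [-0.1, 0.3], [0.2, 1.3], [0.3, -0.4], [0.3, 0.2], [-0.3, 0.7], [-0.8, 0.3], [-0.1, -0.3], [-0.5, 0.7], [0.2, 1.6], [-0.5, -0.7], [-0.5, 0.8], [0.8, 2.3]]
btn [0.53375422 0.2161529  0.222     ] focus [ 0.43111333 -0.19445294  0.21638275] yaw -3.986182099716176 -76.9738059034248 20.341067848237582
1 [-90.   0. -94.] [-90.  -20.3 -77. ] [0.5275 0.1264 0.015 ] [ 0.4238 -0.1627  0.1894]
press [ 38.2  19.   -9.9   0.  -61.  137.9]
grip [ 30.6  28.  -25.1   0.  -36.8 145.4]
draw [ 20.8  12.3 -14.7   0.  -63.1 155.2]
pre [ 24.6  -1.4 -40.6  23.8 -57.4 154.3]
fin [ 12.1   3.  -42.5  28.  -47.7 161.3]
-1 [-90.   0.  86.] [-90.   20.3 103. ] [0.5275 0.1264 0.015 ] [ 0.4238 -0.1627  0.1894]
press [ 38.2  19.   -9.9   0.  -61.  -42.1]
grip [ 30.6  28.  -25.1   0.  -36.8 -34.6]
draw [ 20.8  12.3 -14.7   0.  -63.1 -24.8]
pre [ 24.6  -1.4 -40.6  23.8 -57.4 -25.7]
fin [ 12.1   3.  -42.5  28.  -47.7 -18.7]
```

Run:
```python
from workcell import env
import json,numpy as np,cv2
d=json.load(open('plan.json'));a=d['-1'];b=np.array(d['btn'])
p=env.read_state()['position']
env.gripper_to(0.0,20)
env.move_straight([p[0],p[1],.32],rate=.25)
env.goto([b[0],b[1],.30],a['e0'])
env.move_straight([b[0],b[1],.245],rate=.15)
for n in("scene","top"):
    f=env.grab_frame(n);im=f["image"]
    x,y,w,h=(360,60,150,160) if n=="scene" else (120,200,150,130)
    cv2.imwrite(f"pics/{n}1.png",cv2.resize(im[y:y+h,x:x+w],None,fx=3.5,fy=3.5,interpolation=cv2.INTER_CUBIC))
s=env.read_state();print(s['clock'],s['position'],s['force'],s['opening'])
```

```text
5.5583 [0.53450094 0.21684638 0.2465428 ] [ 0.17824719 -0.063577    0.46413487] 0.004302074266202996
```

View pics/scene1.png

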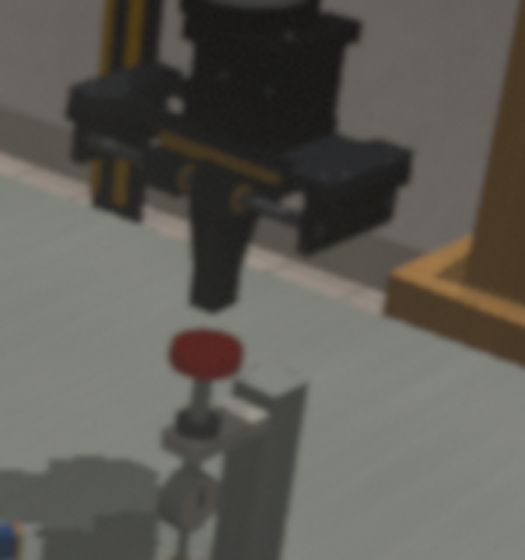

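View pics/top1.png

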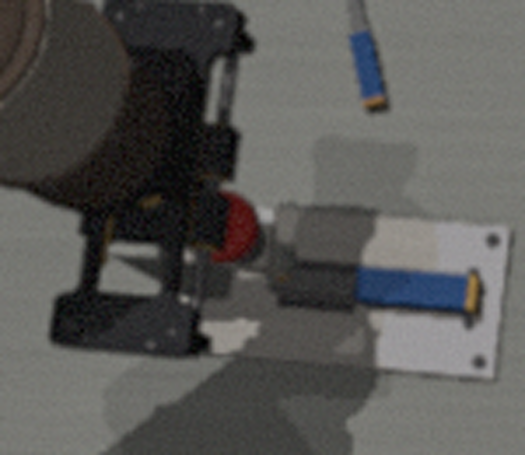

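The shut fingers at crop (213,305) are right above the button at (206,350), and the gripper's long side runs along the opening direction. Pressing now.

Run:
```python
from workcell import env
import json,numpy as np,cv2
d=json.load(open('plan.json'));a=d['-1'];b=np.array(d['btn'])
h=env.move_straight([b[0],b[1],.192],rate=.05,force_limit=20)
s=env.read_state();print(h,s['position'],s['force'])
for k in range(12):
    z=.190-.0015*k
    h=env.move_straight([b[0],b[1],z],rate=.03,force_limit=8)
    s=env.read_state();print(h,s['position'][2].round(4),s['force'].round(1))
    if h or s['force'][2]>12: break
f=env.grab_frame("scene");im=f["image"][100:260,340:490]
cv2.imwrite("pics/scene2.png",cv2.resize(im,None,fx=3.5,fy=3.5,interpolation=cv2.INTER_CUBIC))
env.dwell(1.0)
s=env.read_state();print(s['clock'],s['position'],s['force'])
```

```text
False [0.53382578 0.21616804 0.19246605] [-1.82069765  0.09407524  5.08901733]
False 0.1908 [-2.8  0.6  7.1]
False 0.1894 [-3.  -0.5  7.9]
False 0.1881 [-2.9 -0.   8.1]
False 0.1866 [-3.5 -1.1  8.2]
False 0.1853 [-3.  -0.4  9.4]
False 0.1844 [-4.4 -0.2 11.3]
False 0.1843 [-7.4 -0.4 17.1]
9.5667 [0.53394427 0.21614711 0.18434895] [-6.98281393 -0.70992905 17.1949538 ]
```

View pics/scene2.png

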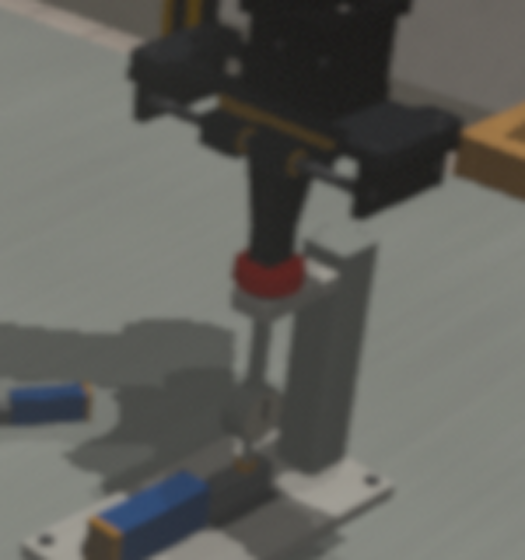

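The gauge is at its stop: the force rises sharply at z=0.184, as predicted, and the foot sits on the tongue at crop (245,463). I've held it for 1 s. Next I'll release it, check that it rose, and move to the pre-grasp.

Run:
```python
from workcell import env
import json,numpy as np,cv2
d=json.load(open('plan.json'));a=d['-1'];b=np.array(d['btn']);g=np.array(a['g']);RS=np.array(d['RS'])
env.move_straight([b[0],b[1],.30],rate=.12)
off=RS@[0,-.03,0]
env.goto([g[0]+off[0],g[1]+off[1],.30],a['e0'])
env.gripper_to(0.7,6)
p=g.copy();p[2]=.13
env.move_straight([p[0]+off[0],p[1]+off[1],.13],rate=.2)
for n in("scene","top"):
    f=env.grab_frame(n);im=f["image"]
    x,y,w,h=(310,100,170,170) if n=="scene" else (150,200,150,130)
    cv2.imwrite(f"pics/{n}3.png",cv2.resize(im[y:y+h,x:x+w],None,fx=3.5,fy=3.5,interpolation=cv2.INTER_CUBIC))
s=env.read_state();print(s['clock'],s['position'],s['force'],s['opening'])
```

```text
13.55 [0.5263105  0.0968189  0.13140808] [0.15557013 0.13145851 0.06770068] 0.6993665925984959
```

View pics/scene3.png

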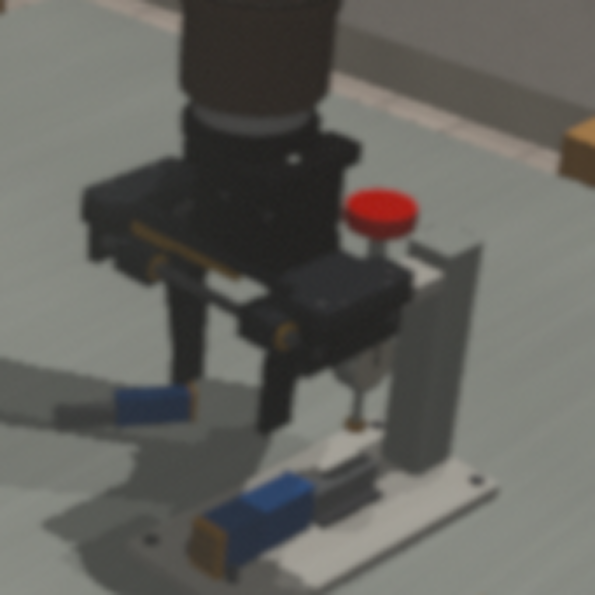

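View pics/top3.png

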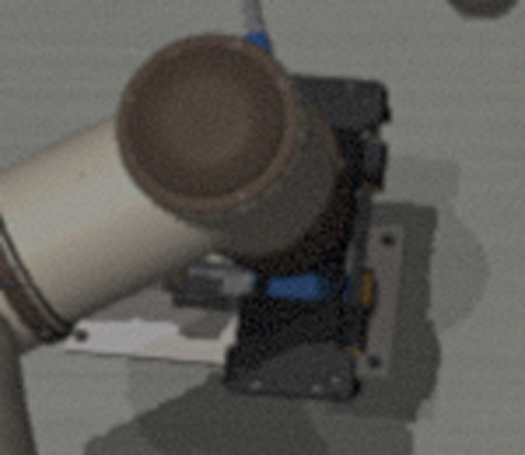

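The gauge is back up: the button is at crop (380,205) and the foot at (355,425), clear of the tongue. The fingers straddle the jaw. I'll grip at jaw y=-44 for more clearance from the button, closing gently.

Run:
```python
from workcell import env
import json,numpy as np,cv2
d=json.load(open('plan.json'));a=d['-1'];RS=np.array(d['RS'])
g=np.array(a['g'])+RS@[0,-.009,0]; g[2]=.0165
env.move_straight([g[0],g[1],.13],rate=.15)
h=env.move_straight(g,rate=.08,force_limit=6)
s=env.read_state();print(h,s['position'],s['force'],s['wrist_torque'])
f0=s['force']
env.gripper_to(0.0,5)
s=env.read_state();print(s['opening']*87,s['force']-f0,s['wrist_torque'],s['position'],s['clock'])
```

```text
False [0.52723082 0.11759575 0.01701142] [-0.44276063 -0.10183644 -0.85966278] [ 0.09386083 -0.05978793  0.00638813]
24.315339225698338 [1.00953776 0.11094304 0.24931362] [ 0.08534113 -0.12619925  0.01993081] [0.52689933 0.11740944 0.01649644] 16.125
```

Run:
```python
from workcell import env
import json,numpy as np,cv2
d=json.load(open('plan.json'));a=d['-1'];RS=np.array(d['RS'])
env.gripper_to(0.0,35)
s=env.read_state();print(s['opening']*87,s['force'])
p=s['position'].copy();p=p+[0,0,.014]
print(env.move_straight(p,rate=.05,force_limit=15));s=env.read_state();print(s['position'],s['force'])
p=p+RS@[0,-.10,0]
print(env.move_straight(p,rate=.1,force_limit=10));s=env.read_state();print(s['position'],s['force'])
p=p+[0,0,.24]
print(env.move_straight(p,rate=.15));s=env.read_state();print(s['position'],s['force'],s['opening']*87,s['clock'])
for n in("scene","top"):
    f=env.grab_frame(n);im=f["image"]
    x,y,w,h=(240,50,220,200) if n=="scene" else (150,180,200,150)
    cv2.imwrite(f"pics/{n}4.png",cv2.resize(im[y:y+h,x:x+w],None,fx=3,fy=3,interpolation=cv2.INTER_CUBIC))
```

```text
23.81682619685631 [ 0.4337026  -0.2697638  -0.00215125]
False
[0.52696613 0.1174981  0.03090841] [ 0.45523694  0.08977514 -1.45459273]
False
[0.52023018 0.01803794 0.03061298] [ 0.6801321   0.64350265 -1.49214239]
False
[0.51952966 0.01758731 0.26960932] [-0.52050224 -0.12943903 -1.02704173] 23.67547458296513 19.675
```

View pics/scene4.png

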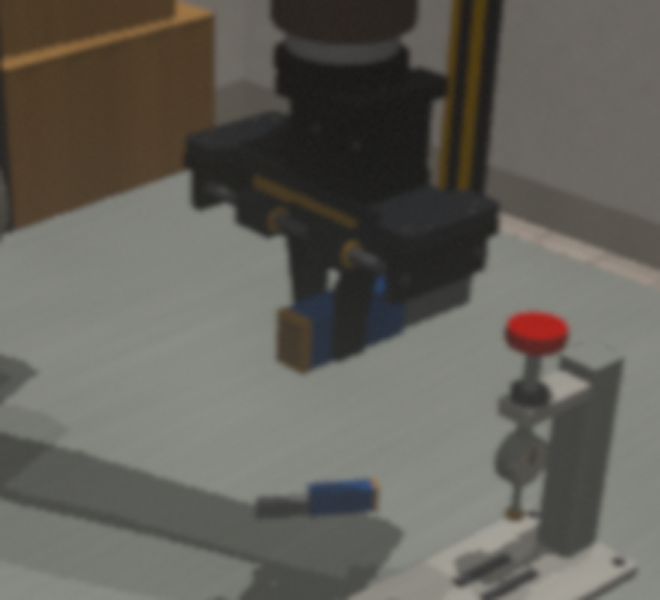

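The jaw is held level and free (face at crop (293,340)), and the gauge is up. Next I'll move to the presentation pose.

```bash
cat > fin.py <<'E'
from plan import *
t=v[6]
FO=fw(v,'c',(100,0,0))
fx=fw(v,'c',(0,0,0))-FO;fx/=np.linalg.norm(fx)
jy=-fx; jx=np.cross(jy,[0,0,1]);jx/=np.linalg.norm(jx);RJ=np.column_stack([jx,jy,np.cross(jx,jy)])
tcpj=np.array([0,-.044,.0045])
fin=FO+RJ@(tcpj-[0,-.075,.017])
M=np.column_stack([np.cross(-RJ[:,2],-RJ[:,0]),-RJ[:,2],-RJ[:,0]])
e1=R.from_matrix(M).as_euler('xyz',degrees=True)
E
python3 - <<'E'
from fin import *
from workcell import env
pre=fin+jy*.09+[0,0,.04]
print(FO,fin,e1,pre)
env.goto(pre,e1)
s=env.read_state();print(s['position'],s['tool_rot'],s['clock'],s['opening']*87)
print(env.move_straight(fin+jy*.02,e1,rate=.08,force_limit=8))
env.dwell(.3)
s=env.read_state();print(s['position'],s['tool_rot'],s['clock'],s['opening']*87,s['force'])
for n in("scene","top"):
    f=env.grab_frame(n);im=f["image"]
    cv2.imwrite(f"pics/{n}5_full.png",im)
    x,y,w,h=(110,130,170,130) if n=="scene" else (300,240,190,120)
    cv2.imwrite(f"pics/{n}5.png",cv2.resize(im[y:y+h,x:x+w],None,fx=4,fy=4,interpolation=cv2.INTER_CUBIC))
E
```

```text
[ 0.43111333 -0.19445294  0.21638275] [ 0.42554113 -0.17036736  0.19388641] [-90.          20.34106785 103.0261941 ] [ 0.40652047 -0.08815129  0.2026017 ]
[ 0.40750167 -0.08765732  0.20330905] [-90.14756419  20.31349128 103.00318666] 20.4833 23.76478916926243
False
[ 0.42141216 -0.15181472  0.18706754] [-90.02127111  20.34134345 103.05541449] 21.775 23.81174359310053 [ 0.28973448 -0.71229771 -2.3847935 ]
```

View pics/scene5.png

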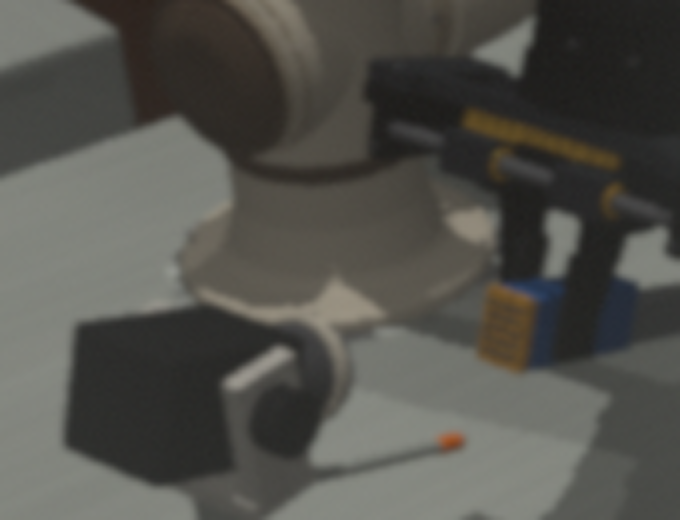

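View pics/top5.png

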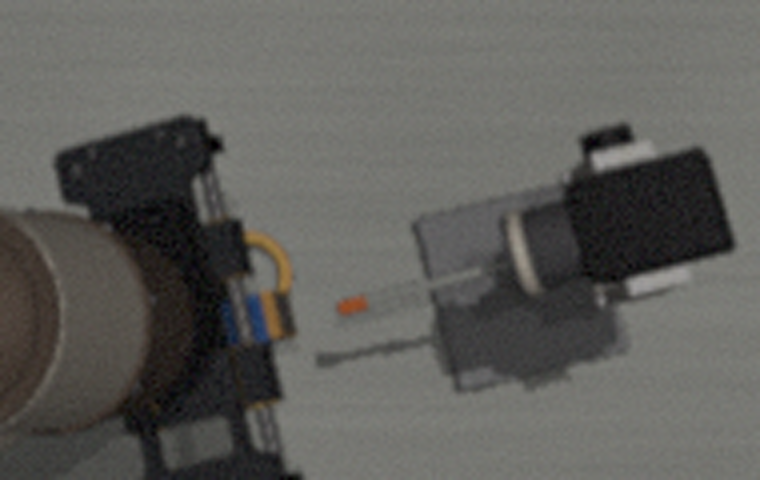

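The face is aligned with the rod and roughly 20 mm short, as intended. I'll compare the seen face corners with the prediction.

Run:
```python
from fin import *
tcp=np.array([ 0.42141216,-0.15181472,0.18706754])
S=lambda *p:u(110,130,4,p);T=lambda *p:u(300,240,4,p)
J=lambda P:tcp+RJ@(np.array(P)/1e3-tcpj)
print('face centre',J((0,-75,17)),'rel focus mm (jaw axes)',RJ.T@(J((0,-75,17))-FO)*1e3)
for nm,P,o in(('TL',(-12,-75,34),S(487,285)),('TR',(12,-75,34),S(537,293)),('BR',(12,-75,0),S(527,370)),('BL',(-12,-75,0),S(480,355))):
    print(nm,proj('scene',J(P))[0].round(1),o.round(1))
for nm,P,o in(('T+x',(12,-75,34),T(289,291)),('T-x',(-12,-75,34),T(268,340)),('b-x',(-12,-75,0),T(297,336))):
    print(nm,proj('top',J(P))[0].round(1),o.round(1))
c=(-0.0513,.5586)
```

```text
face centre [ 0.42698435 -0.1759003   0.20956388] rel focus mm (jaw axes) [ 0.15897527 20.19096558  0.21294929]
TL [231.9 201. ] [231.4 200.9]
TR [242.5 204.8] [243.9 202.9]
BR [239.6 223.1] [241.4 222.1]
BL [229.1 219.1] [229.6 218.4]
T+x [367.4 312.2] [371.9 312.4]
T-x [370.2 323.9] [366.6 324.6]
b-x [374.4 323.9] [373.9 323.6]
```

The corners match within about 2 px, so I'll go the last 20 mm.

Run:
```python
from fin import *
from workcell import env
print(env.move_straight(fin,e1,rate=.04,force_limit=8))
env.dwell(.6)
s=env.read_state();print(s['position']-fin,s['tool_rot']-e1,s['clock'],s['opening']*87,s['force'],abs(s['qvel']).max())
for n in("scene","top"):
    f=env.grab_frame(n);im=f["image"]
    r=env.search_frame(f,'jaw_face');print(n,[(x['xyz'],round(x['score'],2)) for x in r[:3]])
    cv2.imwrite(f"pics/{n}6_full.png",im)
    x,y,w,h=(110,130,170,130) if n=="scene" else (300,240,190,120)
    cv2.imwrite(f"pics/{n}6.png",cv2.resize(im[y:y+h,x:x+w],None,fx=4,fy=4,interpolation=cv2.INTER_CUBIC))
```

```text
False
[7.68648601e-07 3.20150017e-05 7.36216056e-07] [-0.00101066 -0.0003629   0.00325407] 23.125 24.04431899914824 [-0.77211444 -0.05258923 -2.23065807] 0.11327344299565474
scene [([0.7101, 0.173, 0.0095], 0.9), ([0.3716, 0.1879, 0.0154], 0.81), ([0.4264, -0.1611, 0.2067], 0.78)]
top [([0.4306, -0.1842, 0.2339], 0.72), ([0.7027, 0.177, 0.0174], 0.54)]
```

View pics/scene6.png

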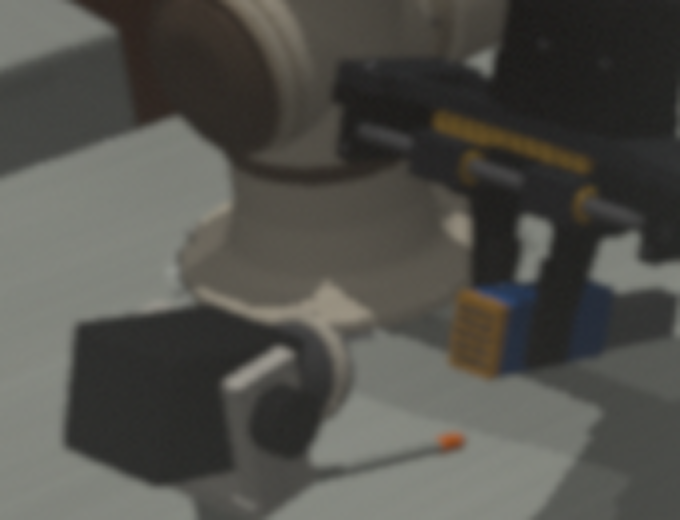

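View pics/top6.png

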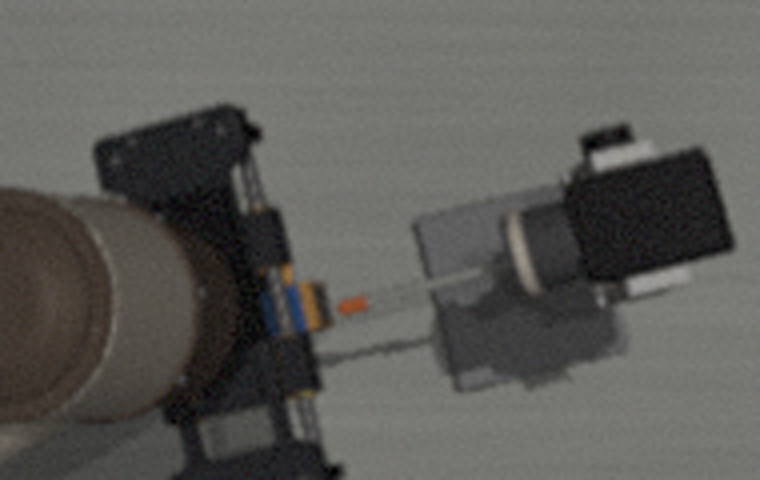

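View pics/scene6_full.png

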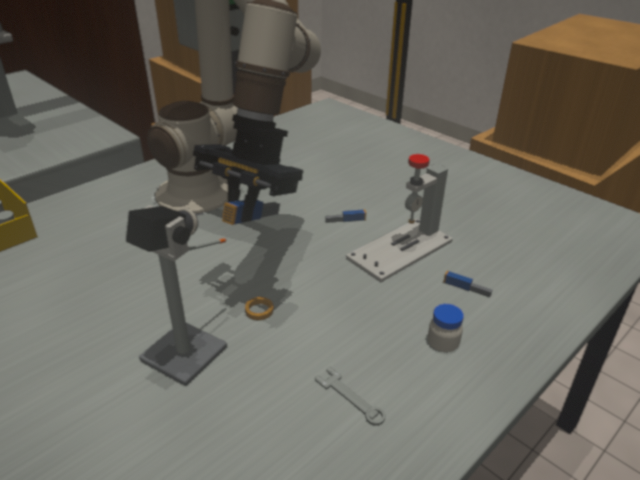

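Run:
```python
from fin import *
S=lambda *p:u(110,130,4,p);T=lambda *p:u(300,240,4,p)
J=lambda P:fin+RJ@(np.array(P)/1e3-tcpj)
for P,o in(((-12,-75,34),S(456,291)),((12,-75,34),S(507,299)),((12,-75,0),S(498,377)),((-12,-75,0),S(451,362))): print(proj('scene',J(P))[0].round(1),o.round(1))
im=cv2.imread('pics/top6_full.png');k=5;im=cv2.resize(im[290:345,350:440],None,fx=8,fy=8,interpolation=cv2.INTER_CUBIC)
q=lambda P:tuple(int(x) for x in ((proj('top',P)[0]-[350,290]+.5)*8))
for P in((-12,-75,34),(12,-75,34),(12,-69,34),(-12,-69,34),(12,-75,0),(-12,-75,0)): cv2.circle(im,q(J(P)),3,(0,255,0),-1)
cv2.circle(im,q(fw(v,'c',(100,0,-48))),3,(255,255,0),-1);cv2.circle(im,q(fw(v,'c',(0,0,0))),3,(255,0,255),-1)
cv2.imwrite('pics/top6_ov.png',im)
```

```text
[224.6 202.3] [223.6 202.4]
[235.3 206.2] [236.4 204.4]
[232.4 224.7] [234.1 223.9]
[221.8 220.7] [222.4 220.1]
```

View pics/top6_ov.png

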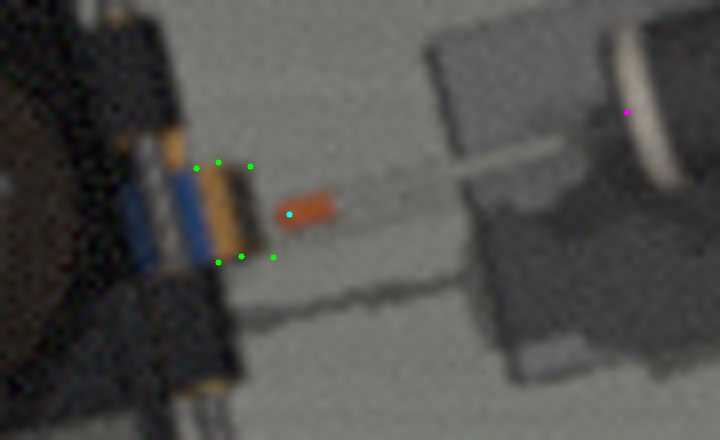

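Run:
```python
from workcell import env
s=env.read_state();print(s['clock'],s['opening']*87,abs(s['qvel']).max())
env.close_job()
```

```text
23.325 23.658883575496283 0.08704081021930511
the job is handed in; nothing more can be done
```

I measured the jaw, took it out of its nest, and handed the job in at 23.3 s with the jaw held in front of the lens. No verdict is reported.

- **Measuring:** I pressed the gauge button to its stop, where the force rose sharply to 17 N at z = 0.184 m, and held it there for 1 s. I then let it rise; the picture showed the gauge up and the foot clear of the jaw.
- **Taking it out:** I gripped the jaw at y = -44 mm with 35 N, not at the suggested -35 mm, to stay further from the gauge button. I lifted it 14 mm, drew it back 100 mm, then raised it. No contact stops tripped.
- **Presenting it:** The arm reached the planned final pose to within 0.1 mm, with the jaw tilted about 20° to match the lens axis and joint speeds near zero. I estimate the face is within about 5 mm of the focus point. Its edges matched the prediction to about 2 px in the scene view and 1–2 px in the top view.
- **Bystanders:** The final scene picture shows the camera, jar, ring and wrench where they were at the start.

**What disagreed:** The network's `jaw_face` in the scene view came out about 33 mm from the face. It had been about 50 mm off in the nest too, where it appeared to mark the middle of the whole jaw. I relied on the edge match instead. Some of my hand-picked pixels in the pose fits were also off by up to about 2 px.

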